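Shake a sample tube on the touch mixer and lean it over for inspection

ROBOT

A 6-joint arm with a two-finger parallel gripper is mounted at the origin on a cart in front of the work surface, level with it; the furniture and walls round the work are solid. World frame = base frame: x ahead of the robot, y to its left, z up, the work surface at z = 0. Lengths are in m, angles in degrees, forces in N, time in s.
With the tool pointing down it reaches from about 0.35 to 0.975 m from the base axis. Payload 7.1 kg.
Tool frame: the origin (TCP) lies on the centre line of the jaws, within the pads' length; the fingertips stand 22 mm ahead of it and the grasp point (between the pads) lies 3 mm ahead of it; x points along the fingers, y is the direction in which the jaws open and shut, and the axes are right-handed (so a half turn about x gives the same grasp; the last joint's range is limited). The gripper opens to 88 mm and grips with 3 to 60 N. Pads are 20 mm wide; open, the fingers measure 115 mm over their backs; the gripper's body (75 mm by 178 mm) begins 61 mm behind the grasp point.
Start: joints at [76.031, 24.242, 93.386, -0, 62.372, -1.089], TCP at [0.139, 0.609, 0.245] pointing down, gripper open.
Joint ranges: [-172.04, 172.04], [-51.8, 120.97], [4.93, 147.93], [-75.15, 255.16], [6.16, 154.13], [-145.62, 145.62]. Speed limits (degrees/s): [136.94, 136.94, 172.46, 180, 180, 180].

INTERFACE

Orientations are given as a 3x3 rotation matrix whose columns are the frame's x, y, z axes.
In Python, from rig import arm, vision, ticket gives the robot as it stands. The module is installed in compiled form; this text tells all that it offers.
- The arm moves only by the shell command python3 -m inch 'ROWS' [OPENING] [FORCE]. ROWS is text: rows parted by semicolons, each of 6 numbers parted by spaces: the shift along the tool's x, y, z in m, then the turn, a rotation vector about the tool's x, y, z in rad. A call has 1 to 20 rows; each row shifts and turns the commanded pose from where the row before left it, along the tool's axes as they then stand; what a row does not reach is not made up. A row lasts 1/10 s, in which the tool goes at most 50 mm and 8.59 degrees, less where a joint would pass 70% of its speed; a pose out of reach is approached as far as the arm can. A call is refused whole if a number of a shift passes 0.05 or a number of a turn 0.15, either way. A call with a gripper value outside its range is refused whole. OPENING is the opening, from 0 (shut) to 1 (fully open), set as the call begins (- or left out, the last holds). The fingers move at their own pace and stop on an object; FORCE is the grip in N (left out, the last holds). Time passes only in rows, so rows that do not move let the fingers close. It gives the time, the measured TCP pose, the force and the opening at its end, in the units of the state.
- arm.read_state(): the state, without advancing time (a new reading comes with each control period).
- vision.capture(name): name is "scene" or "side" or "wrist"; returns a dict with "img" (400x640x3 uint8, red, green, blue), "fx", "fy", "cx", "cy" (pixels), "T" (4x4, takes a point from camera to world coordinates). Camera axes: x right, y up, looking along -z (the intrinsics and any distortion apply to the point x, -y, -z); pixel columns grow to the right and rows downward; lengths in m; the calibration is good to about 2 mm. A picture is of the moment at which its call begins. There is no depth.
- ticket.hand_in(): hands the job in, once; it reports no verdict.
The state is a dict: "clock": time; "q": joint angles; "qd": joint speeds; "joint_efforts": joint torques, N m; "ee_pos": TCP position; "tcp_rot": TCP orientation; "ft_force": force on the tool from outside, world axes, zero at the start; "ft_torque": the same for the moment, N m; "finger_gap": finger opening in m.
Only numpy, scipy, OpenCV 4.12 (cv2) and the standard library are available. Lean on these libraries where they do the work, as an engineer would, in place of code of your own. Each camera call takes 0.05 s, during which the arm holds its last target.

TASK

Draw the long sample tube out of the rack and, holding it upright, press its foot onto the sprung platform of the small round mixer to the right of the balance, at its middle, until that is fully down; keep it down for about a second. Then lift the tube clear, its middle well over 20 cm above the table, and lean it over about 60 degrees from upright, cap still the higher end, as if to inspect its bottom. Finish with the gripper still holding it up there, motionless; leave the two short vials in the rack and the things lying on the table undisturbed.

Things in the scene. Friction and masses are not known exactly. Their poses are not given: they have to be found in the camera images.
- tube_center (a point): Middle of the long sample tube (clear, white screw cap, 102 mm long, 20 mm thick, under 30 g; grips like a square bar with sides along this point's x and y and the rack's). Stands upright in any one of the rack's pockets. On its axis, 51 mm above its foot; z points from foot to cap. In the rack its foot is 6 mm above the table and its upper 60 mm stick out.
- tube_foot (a point): The foot (lower end) of the same tube, on its axis, 51 mm below its middle; same axes.
- rack: Light grey open-frame tube rack, fixed to the table, 56 mm (its x) x 160 mm (its y) x 48 mm high; origin at the centre of its underside. Three square pockets, 27 mm wide, in a row along its y at -50, 0 and +50 mm; their floor is 6 mm above the table. They hold the long tube and two short vials in any order.
- vial_a_center (a point): Middle of a short glass vial with screw cap, 24 mm diameter, 54 mm tall, upright in a rack pocket (its top 60 mm above the table). To be left in its pocket.
- vial_b_center (a point): Middle of a second short vial of the same size and kind, upright in another pocket. To be left in its pocket.
- pad_top (a point): Centre of the top face of the mixer's sprung platform: a level black rubber disc, 52 mm across, on top of a small round grey mixer (104 mm across, fixed to the table). At rest the face is 76 mm above the table; it can be pressed straight down 8 mm.
- mixer_pad (a joint): How far the platform is pressed down, in m: 0 at rest, 0.008 fully down on its stop. A spring pushes back with just under 1 N at the start and about 3.5 N when fully down, and lifts it again when let go.
- spare_center (a point): Middle of a second tube of the same size, lying flat on the table; a bystander, to be left alone.
- syringe_center (a point): A small plastic syringe, 113 mm long, lying on the table; a bystander.
- fitting_center (a point): A small clear tube fitting, 22 x 26 x 15 mm, lying on the table; a bystander.
- stir_bar_center (a point): A small white stir bar, 30 mm long, 10 mm thick, lying on the table; a bystander.
- retort_stand: Obstacle: tall retort stand with a glass column in a clamp, fixed at the back right. Origin at the centre of its base's underside; base 150 (x) x 180 (y) mm. Column and its white lid reach 300 mm high, at x -50 to +55, y -20 to +130 mm from the origin; behind it a thin rod 590 mm high. Carry the tube past in front (robot side) of it.
- balance: Obstacle: fixed low precision balance, 313 (x) x 208 (y) x 92 mm high, between rack and mixer; origin at the centre of its underside. The free way from rack to mixer leads over it.
- tube_rotator: Obstacle: fixed dark blue tube rotator, 165 (x) x 455 (y) x 176 mm high, on the robot's left beside the rack; origin at the centre of its underside.

How it is judged:
By the outcome, as a careful person would: the job done as asked, in the order asked, and still so for the second after the job is handed in, while the arm keeps its last pose, push and grip.
It also fails if it takes over 54 s, if anything falls off the work surface, if the arm or the gripper's body presses on something with over 40 N, if the wrist force passes 120 N, or if a joint passes its speed limit or range.

## Working session

There is one attempt and no reset: what is moved stays moved. The work goes in short steps, Python scripts to look and compute and a shell command to move; the robot and the scene stay as the last step left them, time stands still between calls to the robot, and variables do not carry over. Pictures are saved under pics/ and viewed, and the job is handed in when it is done.

```bash
mkdir -p pics
python3 - <<'E'
from rig import arm, vision
import cv2, numpy as np
s=arm.read_state(); print(s)
for n in ["scene","side","wrist"]:
    c=vision.capture(n); cv2.imwrite(f"pics/{n}0.png",c["img"][:,:,::-1]); print(n,c.keys(),c["fx"],c["fy"],c["cx"],c["cy"]); print(np.round(c["T"],4))
E
```

```text
{'clock': 0.0, 'q': array([ 7.60317350e+01,  2.42841426e+01,  9.34330277e+01, -6.26958757e-04,
        6.23717119e+01, -1.08616064e+00]), 'qd': array([ 0.0204319 , -0.00102817, -0.04398292, -0.01436379, -0.10137783,
       -0.13541545]), 'joint_efforts': array([ 1.70812273e-03, -5.44656837e+01, -2.73660421e+01,  6.44390308e-02,
        2.29587872e-02, -1.09427629e-04]), 'ee_pos': array([0.13916283, 0.60875897, 0.24389388]), 'tcp_rot': array([[-3.65048517e-04,  2.22940413e-01,  9.74832006e-01],
       [-1.50775528e-03,  9.74830840e-01, -2.22940711e-01],
       [-9.99998797e-01, -1.55119228e-03, -1.97209671e-05]]), 'ft_force': array([ 0.34421766, -0.07190742,  1.13328529]), 'ft_torque': array([ 0.02869296, -0.01541619,  0.06322927]), 'finger_gap': 0.08764420661789851}
scene dict_keys(['img', 'fx', 'fy', 'cx', 'cy', 'T']) 377.34168807653776 377.34168807653776 321.63639727469393 199.09562682039436
[[ 0.6425  0.4317 -0.633  -0.2105]
 [-0.7659  0.3362 -0.5481 -0.6165]
 [-0.0238  0.837   0.5467  0.7049]
 [ 0.      0.      0.      1.    ]]
side dict_keys(['img', 'fx', 'fy', 'cx', 'cy', 'T']) 479.2650462830547 479.2650462830547 321.71305945996875 202.81560834204308
[[ 0.9556  0.1687 -0.2415  0.202 ]
 [-0.294   0.5972 -0.7462 -1.0194]
 [ 0.0184  0.7841  0.6203  0.936 ]
 [ 0.      0.      0.      1.    ]]
wrist dict_keys(['img', 'fx', 'fy', 'cx', 'cy', 'T']) 298.05878274075707 298.05878274075707 318.9460607594559 197.66522441711373
[[ 0.2236 -0.9444 -0.2409  0.0732]
 [ 0.9747  0.2162  0.0574  0.6234]
 [-0.0021 -0.2476  0.9689  0.3833]
 [ 0.      0.      0.      1.    ]]
```

View pics/scene0.png

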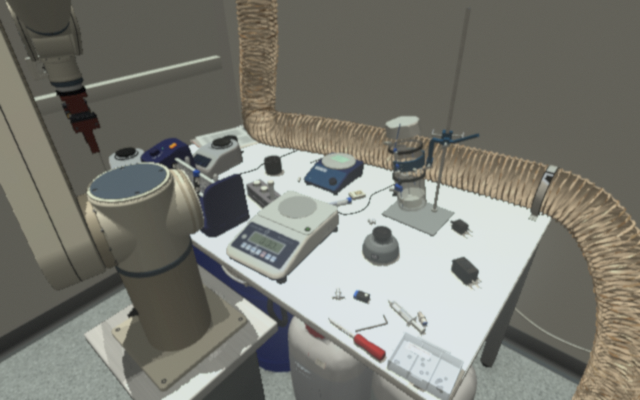

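View pics/side0.png

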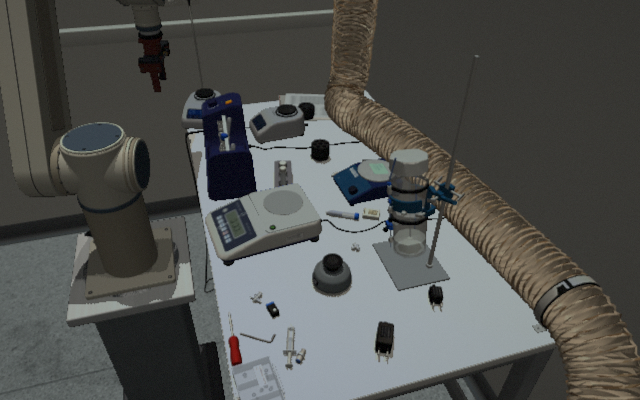

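View pics/wrist0.png

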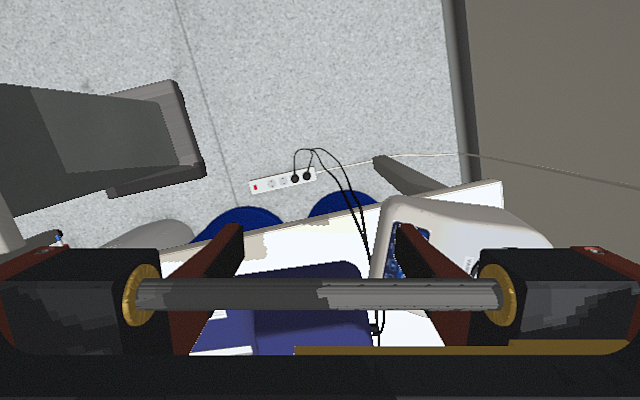

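The scene view shows the rack near (262,192), behind the balance, and the mixer at (381,245). In the side view the rack is at (283,172) and the mixer pad at (332,262). I'll zoom in on both.

Run:
```python
import cv2, numpy as np
a=cv2.imread("pics/scene0.png");b=cv2.imread("pics/side0.png")
A=cv2.resize(a[160:220,230:300],None,fx=5,fy=5,interpolation=cv2.INTER_CUBIC)
B=cv2.resize(b[140:200,250:320],None,fx=5,fy=5,interpolation=cv2.INTER_CUBIC)
C=cv2.resize(a[215:275,346:416],None,fx=5,fy=5,interpolation=cv2.INTER_CUBIC)
D=cv2.resize(b[240:300,300:370],None,fx=5,fy=5,interpolation=cv2.INTER_CUBIC)
cv2.imwrite("pics/zoom0.png",np.vstack([np.hstack([A,B]),np.hstack([C,D])]))
```

```text
(no output)
```

View pics/zoom0.png

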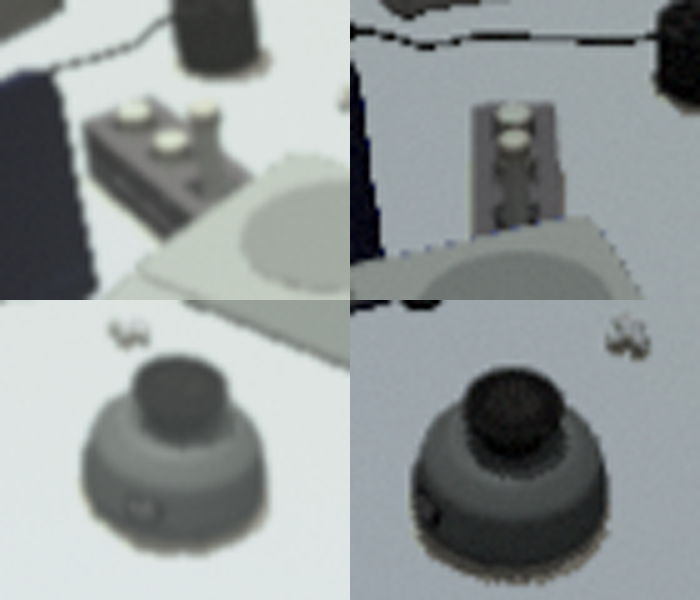

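```bash
cat > h.py <<'E'
import numpy as np, cv2
from rig import arm, vision
def ray(c,u,v):
    T=np.array(c["T"]); d=np.array([(u-c["cx"])/c["fx"],-(v-c["cy"])/c["fy"],-1.0])
    return T[:3,3],T[:3,:3]@d
def onz(c,u,v,z):
    o,d=ray(c,u,v); return o+d*(z-o[2])/d[2]
def proj(c,p):
    T=np.array(c["T"]); q=T[:3,:3].T@(np.array(p)-T[:3,3]); return np.array([c["cx"]+c["fx"]*q[0]/-q[2],c["cy"]+c["fy"]*q[1]/q[2]])
E
python3 - <<'E'
from h import *
a=vision.capture("scene"); b=vision.capture("side")
for n,c,l in [("scene",a,[(256.6,182.4),(264,188.4),(270.8,182.6)]),("side",b,[(283,163),(283,168)])]:
    for uv in l: print(n,uv,[np.round(onz(c,*uv,z),3) for z in (.060,.108)])
# white caps
for n,c,(x0,y0,x1,y1) in [("scene",a,(245,175,280,195)),("side",b,(273,155,295,190))]:
    g=c["img"][y0:y1,x0:x1].astype(int); print(n); print(g.min(2))
# pad
for n,c,(x0,y0,x1,y1) in [("scene",a,(360,215,402,255)),("side",b,(310,245,355,280))]:
    g=c["img"][y0:y1,x0:x1].astype(int); print(n); print(g.max(2))
E
```

```text
scene (256.6, 182.4) [array([0.48, 0.27, 0.06]), array([0.429, 0.204, 0.108])]
scene (264, 188.4) [array([0.469, 0.221, 0.06 ]), array([0.418, 0.159, 0.108])]
scene (270.8, 182.6) [array([0.509, 0.231, 0.06 ]), array([0.455, 0.168, 0.108])]
side (283, 163) [array([0.483, 0.27 , 0.06 ]), array([0.467, 0.2  , 0.108])]
side (283, 168) [array([0.476, 0.242, 0.06 ]), array([0.461, 0.173, 0.108])]
scene
[[219 219 220 220 220 220 219 220 220 220 220 220 220 220 220 220 220 220
  220 219 218 206 182 163 151 130 115 112 112 114 121 125 130 140 152]
 [220 220 220 220 220 219 220 220 220 220 219 220 220 219 220 220 220 220
  220 220 219 218 212 210 203 186 176 174 174 175 179 181 182 185 192]
 [220 219 220 220 220 220 220 220 219 220 220 219 220 220 218 218 219 220
  220 220 220 220 219 219 219 215 212 212 212 212 213 214 214 213 215]
 [220 220 220 220 220 220 220 220 220 220 219 218 217 213 206 208 215 219
  220 220 220 220 220 219 220 220 219 220 220 220 220 219 219 220 220]
 [220 220 220 219 220 220 220 219 219 219 218 210 208 196 179 180 196 211
  218 219 220 219 219 220 220 219 218 220 219
[... 5157 characters left out ...]
36 137
  137 136 135 135]
 [156 104 119 124 122 121 127 133 134 136 137 133 135 137 137 137 135 137
  136 138 138 136]
 [145 125 133 137 135 136 136 137 135 137 135 136 135 136 135 137 136 137
  136 137 137 136]
 [135 134 135 136 138 137 136 135 136 136 136 137 136 136 136 136 136 137
  137 136 135 136]]
scene
[[228 228 228 ... 160 161 160]
 [228 228 228 ... 160 160 159]
 [228 228 228 ... 160 159 160]
 ...
 [228 217 163 ... 170 218 227]
 [228 220 177 ... 165 216 228]
 [228 224 196 ... 164 215 227]]
side
[[169 169 171 ... 159 111 132]
 [170 170 169 ... 162 139 132]
 [171 171 170 ... 145 135 110]
 ...
 [173 172  93 ... 158 170 170]
 [171 166  86 ... 158 171 169]
 [171 166  87 ... 158 169 170]]
```

Run:
```python
import cv2, numpy as np
b=cv2.imread("pics/side0.png");a=cv2.imread("pics/scene0.png")
cv2.imwrite("pics/z1.png",cv2.resize(b[90:270,190:360],None,fx=3,fy=3,interpolation=cv2.INTER_CUBIC))
cv2.imwrite("pics/z2.png",cv2.resize(a[130:290,170:370],None,fx=3,fy=3,interpolation=cv2.INTER_CUBIC))
```

```text
(no output)
```

View pics/z1.png

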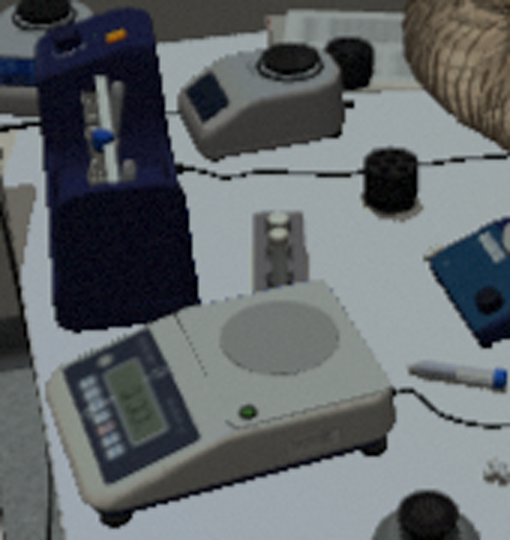

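View pics/z2.png

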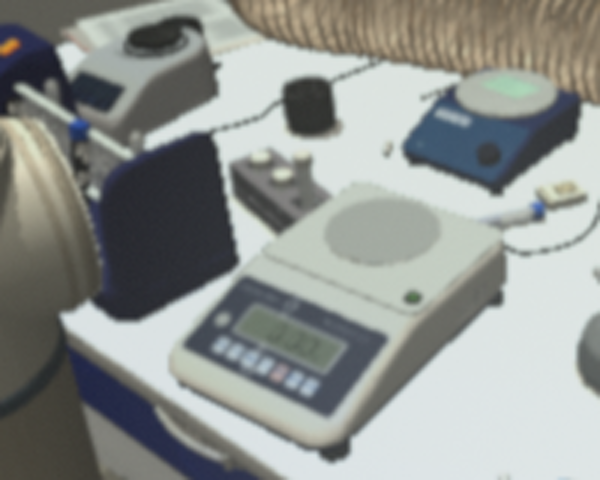

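Run:
```python
from h import *
a=vision.capture("scene"); b=vision.capture("side")
p=lambda t,c,u,v,z: print(t,np.round(onz(c,u,v,z),3))
p("bal backR side",b,299,184.3,.09);p("bal frontR side",b,321,218.3,.09)
p("bal backL",b,206.7,215,.08)
p("bal scene far(backL..)",a,170+350/3,130+182/3,.09);p("bal scene R",a,170+505/3,130+245/3,.09)
p("bal scene near",a,170+265/3,130+250/3,.09)
p("rot side bottom R",b,256,190,0.0);p("rot scene bottom R",a,249,217,0);p("rot scene top R",a,240,175,.12)
p("rot sc frontleft bot",a,170+130/3,130+318/3,0)
# pad
for n,c,(x0,y0,x1,y1) in [("scene",a,(360,215,402,255)),("side",b,(310,245,355,280))]:
    g=c["img"][y0:y1,x0:x1].astype(int).max(2)
    for r in range(6,32,1): print(n,y0+r,g[r].tolist())
```

```text
bal backR side [0.492 0.102 0.09 ]
bal frontR side [ 0.509 -0.066  0.09 ]
bal backL [0.212 0.045 0.08 ]
bal scene far(backL..) [0.472 0.116 0.09 ]
bal scene R [ 0.481 -0.079  0.09 ]
bal scene near [0.334 0.094 0.09 ]
rot side bottom R [0.381 0.229 0.   ]
rot scene bottom R [0.382 0.207 0.   ]
rot scene top R [0.415 0.265 0.12 ]
rot sc frontleft bot [0.25  0.217 0.   ]
scene 221 [228, 228, 228, 229, 228, 228, 224, 202, 161, 154, 176, 181, 168, 175, 182, 188, 218, 227, 229, 228, 228, 228, 228, 228, 228, 228, 228, 228, 228, 229, 228, 228, 226, 223, 220, 214, 191, 172, 148, 140, 138, 140]
scene 222 [228, 228, 228, 228, 228, 227, 226, 215, 185, 158, 154, 150, 139, 144, 149, 172, 215, 227, 228, 228, 228, 229, 228, 228, 228, 228, 228, 228, 228, 228, 228, 228, 228, 228, 227, 227, 223, 215, 190, 171, 145, 134]
scene 223 [228, 228, 229, 228, 228, 228, 227, 225, 214, 174, 147, 137, 148, 161, 151, 169, 214, 226, 228, 228, 228, 228, 228, 228, 228, 228, 228, 229, 228, 228, 228, 228, 228, 228, 228, 228, 228, 227, 222, 215, 191, 178]
scene 224 [228, 228, 228, 228, 228, 228, 228, 228, 223, 199, 178, 
[... 9485 characters left out ...]
 39, 33, 37, 34, 29, 31, 28, 29, 44, 46, 51, 51, 50, 74, 85, 81, 76, 75, 74, 73, 70, 57, 47, 153, 169, 170, 171]
side 274 [173, 169, 105, 54, 47, 62, 73, 76, 79, 80, 81, 77, 80, 88, 92, 94, 86, 81, 58, 48, 51, 46, 43, 45, 48, 46, 51, 54, 51, 75, 77, 82, 80, 78, 76, 75, 73, 73, 66, 55, 35, 136, 165, 170, 170]
side 275 [171, 172, 97, 49, 43, 55, 65, 75, 78, 79, 79, 80, 79, 80, 83, 88, 93, 96, 92, 89, 63, 81, 64, 52, 52, 57, 55, 75, 79, 83, 82, 78, 77, 75, 75, 72, 71, 70, 60, 46, 39, 103, 159, 170, 171]
side 276 [171, 170, 94, 45, 41, 45, 57, 71, 76, 78, 77, 77, 77, 77, 81, 81, 83, 87, 92, 95, 88, 96, 89, 86, 81, 80, 78, 82, 79, 79, 75, 75, 74, 76, 72, 72, 71, 65, 54, 39, 35, 92, 158, 170, 170]
```

Run:
```python
from h import *
a=vision.capture("scene"); b=vision.capture("side")
for n,c,t,l,r in [("scene",a,(381.7,225.7),(372.1,231.5),(391.2,233)),("side",b,(332.3,253.1),(322.3,262.5),(342.3,262.5))]:
    P=onz(c,*t,.076); o=c["T"][:3,3]; d=(P-o)[:2]; d/=np.linalg.norm(d)
    print(n,"far edge",P, "centre",P[:2]-.026*d)
    for z in (.076,.07):
        L=onz(c,*l,z);R=onz(c,*r,z);print(z,"lat mid",(L+R)[:2]/2,"width",np.linalg.norm(L-R))
# mixer base, fit outline 104mm on table
a_tube=onz(a,270.8,181.5,.108); print(a_tube)
# cap blob centroids
for n,c,(x0,y0,x1,y1),th in [("scene T",a,(265,179,276,184),160),("scene B",a,(259,185,268,191),145),("scene A",a,(251,179,261,185),150),("side T",b,(278,166,288,170),95),("side A",b,(278,160,288,165),95)]:
    g=c["img"][y0:y1,x0:x1].min(2); ys,xs=np.nonzero(g>th); w=1
    u,v=xs.mean()+x0,ys.mean()+y0; print(n,len(xs),u,v,onz(c,u,v,.106 if 'T' in n else .058))
```

```text
scene far edge [ 0.51685479 -0.20116851  0.076     ] centre [ 0.49427619 -0.21406063]
0.076 lat mid [ 0.49223585 -0.2165374 ] width 0.050500165669943003
0.07 lat mid [ 0.49894026 -0.21272177] width 0.050981940315254194
side far edge [ 0.50193855 -0.19013364  0.076     ] centre [ 0.49309476 -0.21458333]
0.076 lat mid [ 0.49155795 -0.22194866] width 0.05005716257153655
0.07 lat mid [ 0.49357824 -0.21638506] width 0.0504064111060995
[0.45998702 0.17275386 0.108     ]
scene T 47 269.82978723404256 180.70212765957447 [0.46380372 0.18147698 0.106     ]
scene B 23 263.7826086956522 187.30434782608697 [0.47540362 0.22964406 0.058     ]
scene A 43 255.34883720930233 180.74418604651163 [0.48718528 0.28468462 0.058     ]
side T 19 282.42105263157896 167.42105263157896 [0.46045537 0.17934533 0.106     ]
side A 37 282.6216216216216 161.59459459459458 [0.48398923 0.28179724 0.058     ]
```

```bash
python3 -m inch '-0.028 0 0 0 0 0; -0.028 0 0 0 0 0; 0 -0.02 0.023 0 0 0; 0 -0.0273 0.0315 0 0 0; 0 -0.0273 0.0315 0 0 0; 0 -0.0273 0.0315 0 0 0; 0 -0.0273 0.0315 0 0 0; 0 -0.0273 0.0315 0 0 0; 0 -0.0273 0.0315 0 0 0; 0 -0.0273 0.0315 0 0 0; 0 -0.0273 0.0315 0 0 0; 0 -0.0273 0.0315 0 0 0; 0 -0.0273 0.0315 0 0 0; 0 -0.0273 0.0315 0 0 0; 0 -0.02 0.023 0 0 0; 0 -0.015 0.016 0 0 0; 0 0 0 0 0 0; 0 0 0 0 0 0' 0.5 40
python3 - <<'E'
from h import *
s=arm.read_state(); print(s["clock"],s["q"].round(1),s["ee_pos"],s["tcp_rot"].round(4),s["finger_gap"])
c=vision.capture("wrist"); cv2.imwrite("pics/w1.png",c["img"][:,:,::-1]); print(c["T"].round(4))
E
```

```text
clock: 2.25
ee_pos: [0.4582, 0.1718, 0.3006]
tcp_rot: [[-0.0, 0.224, 0.975], [0.0, 0.975, -0.224], [-1.0, 0.0, -0.0]]
ft_force: [0.2, -0.0, -0.2]
finger_gap: 0.0438
2.25 [ 19.1   8.8 107.    0.   64.2 -57.9] [0.45817966 0.17177521 0.30064724] [[-3.000e-04  2.242e-01  9.745e-01]
 [ 3.000e-04  9.745e-01 -2.242e-01]
 [-1.000e+00  2.000e-04 -3.000e-04]] 0.04379866543670629
[[ 2.250e-01 -9.441e-01 -2.409e-01  3.922e-01]
 [ 9.744e-01  2.179e-01  5.620e-02  1.862e-01]
 [-5.000e-04 -2.473e-01  9.689e-01  4.399e-01]
 [ 0.000e+00  0.000e+00  0.000e+00  1.000e+00]]
```

View pics/w1.png

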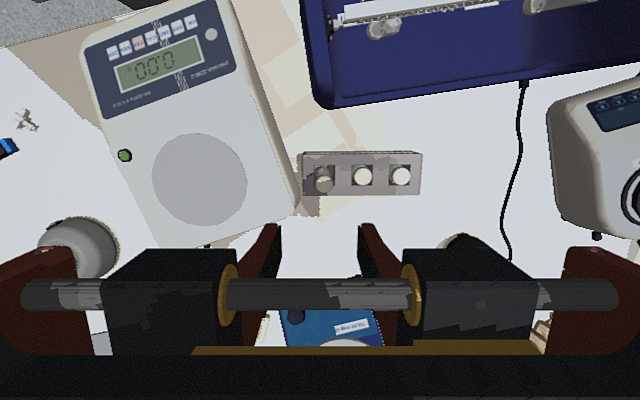

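Run:
```python
from h import *
a=cv2.imread("pics/w1.png")
cv2.imwrite("pics/z3.png",cv2.resize(a[130:220,280:440],None,fx=5,fy=5,interpolation=cv2.INTER_CUBIC))
```

```text
(no output)
```

View pics/z3.png

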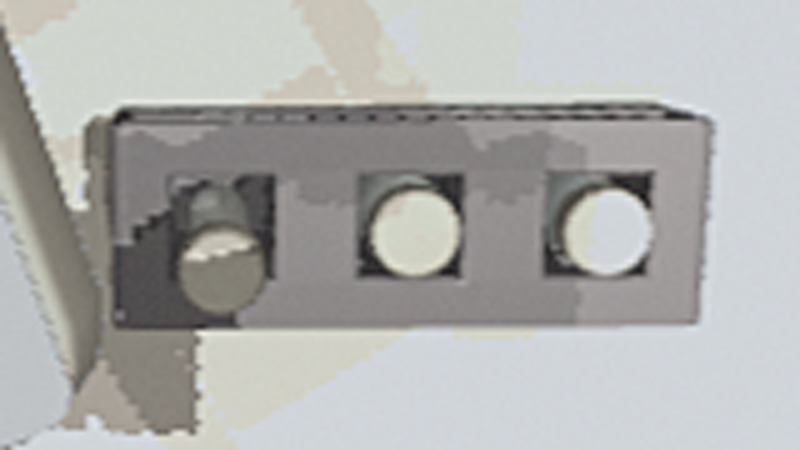

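Run:
```python
from h import *
c=vision.capture("wrist")
g=lambda u,v,z: onz(c,280+u/5,130+v/5,z)
print("tube",g(221,269,.108)); vb=g(415,231,.06);va=g(606,231,.06);print(vb,va)
K=[g(112,122,.048),g(707,118,.048),g(698,323,.048),g(116,327,.048)]
print(np.round(K,4),np.mean(K,0)); 
for p,q in((0,1),(3,2)): d=K[q]-K[p]; print(np.linalg.norm(d),np.degrees(np.arctan2(-d[0],d[1])))
d=va-vb;print(np.linalg.norm(d),np.degrees(np.arctan2(-d[0],d[1])))
for p in((8,40),(100,290),(80,385)): print("bal edge",g(*p,.09))
```

```text
tube [0.45994575 0.17687741 0.108     ]
[0.47122748 0.22652153 0.06      ] [0.48226742 0.27460581 0.06      ]
[[0.4276 0.1559 0.048 ]
 [0.4614 0.3078 0.048 ]
 [0.5157 0.2977 0.048 ]
 [0.4815 0.1439 0.048 ]] [0.47153524 0.22633432 0.048     ]
0.1556167930742207 -12.54988600780136
0.157546716801308 -12.523000090266825
0.04933536398353127 -12.930756020651364
bal edge [0.4001049  0.14031304 0.09      ]
bal edge [0.46214917 0.14687562 0.09      ]
bal edge [0.48412524 0.13643104 0.09      ]
```

Run:
```python
from h import *
b=vision.capture("side");a=vision.capture("scene");w=vision.capture("wrist")
for n,c in(("side",b),("scene",a),("wrist",w)): cv2.imwrite(f"pics/{n}1.png",c["img"][:,:,::-1])
A=cv2.resize(b["img"][170:220,240:330],None,fx=5,fy=5,interpolation=cv2.INTER_CUBIC)
C=cv2.resize(w["img"][20:250,70:330],None,fx=2,fy=2,interpolation=cv2.INTER_CUBIC)
B=cv2.resize(a["img"][170:250,230:345],None,fx=4,fy=4,interpolation=cv2.INTER_CUBIC)
cv2.imwrite("pics/z4.png",A[:,:,::-1]);cv2.imwrite("pics/z5.png",C[:,:,::-1]);cv2.imwrite("pics/z6.png",B[:,:,::-1])
```

```text
(no output)
```

View pics/z4.png

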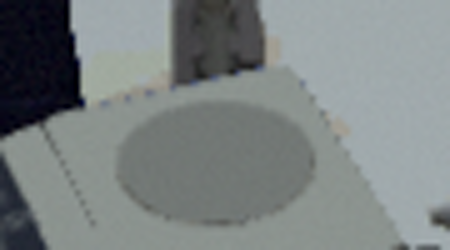

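View pics/z5.png

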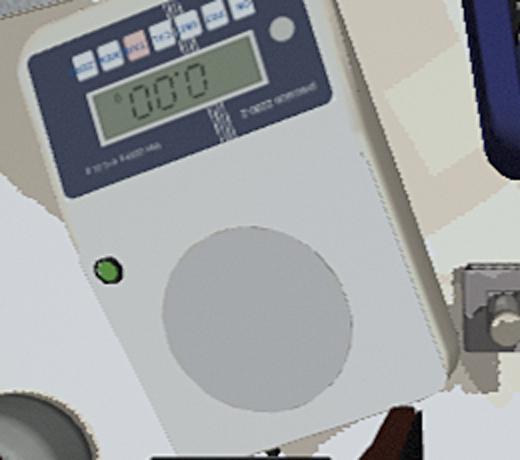

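View pics/z6.png

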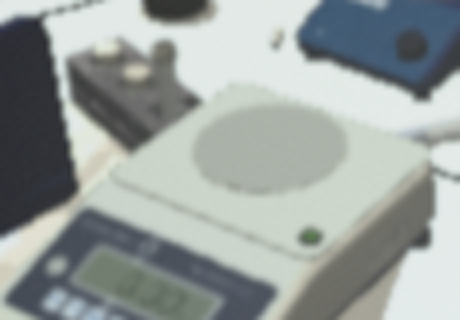

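Run:
```python
from h import *
b=vision.capture("side");w=vision.capture("wrist")
for u,v in((362,155),(405,270),(445,378)): print("top",onz(w,70+u/2,20+v/2,.09))
for u,v in((375,110),(425,260),(458,345)): print("sil",[onz(w,70+u/2,20+v/2,z).round(3) for z in (.03,.06,.085)])
for u,v in((100,103),(180,84),(290,66)): print("side",onz(b,240+u/5,170+v/5,.09))
```

```text
top [0.34964692 0.1184389  0.09      ]
top [0.41674431 0.12522703 0.09      ]
top [0.48578439 0.13198865 0.09      ]
sil [array([0.318, 0.122, 0.03 ]), array([0.323, 0.127, 0.06 ]), array([0.328, 0.131, 0.085])]
sil [array([0.417, 0.13 , 0.03 ]), array([0.416, 0.134, 0.06 ]), array([0.414, 0.137, 0.085])]
sil [array([0.48 , 0.137, 0.03 ]), array([0.474, 0.141, 0.06 ]), array([0.468, 0.144, 0.085])]
side [0.37428387 0.1025942  0.09      ]
side [0.42345133 0.10824327 0.09      ]
side [0.49079238 0.108193   0.09      ]
```

Run:
```python
from h import *
w=vision.capture("wrist")
for u,v in((335,108),(450,97),(525,84)): print([onz(w,u,v,z).round(3) for z in (.0,.1,.176)])
# shifts in tool axes to hover -> target
s=arm.read_state(); R=s["tcp_rot"]; t=np.array([.4602,.1772,.093]); print(R.T@(t-s["ee_pos"]))
```

```text
[array([0.379, 0.213, 0.   ]), array([0.382, 0.207, 0.1  ]), array([0.384, 0.202, 0.176])]
[array([0.4  , 0.373, 0.   ]), array([0.398, 0.331, 0.1  ]), array([0.397, 0.299, 0.176])]
[array([0.406, 0.476, 0.   ]), array([0.403, 0.411, 0.1  ]), array([0.401, 0.361, 0.176])]
[0.20771635 0.0051747  0.00103975]
```

```bash
python3 -m inch '0.02 0.005 0.001 0 0 0; 0.035 0 0 0 0 0; 0.035 0 0 0 0 0; 0.03 0 0 0 0 0; 0.01 0 0 0 0 0; 0 0 0 0 0 0; 0 0 0 0 0 0' 0.37 40
python3 - <<'E'
from h import *
c=vision.capture("wrist"); cv2.imwrite("pics/w2.png",c["img"][:,:,::-1])
s=vision.capture("side"); cv2.imwrite("pics/s2.png",cv2.resize(s["img"][60:260,180:400],None,fx=3,fy=3)[:,:,::-1])
print(arm.read_state()["ee_pos"], proj(c,[.46,.177,.108]))
E
```

```text
clock: 3.35
ee_pos: [0.4611, 0.1769, 0.1717]
tcp_rot: [[0.001, 0.223, 0.975], [0.0, 0.975, -0.223], [-1.0, 0.001, 0.001]]
ft_force: [1.0, 0.2, 0.1]
finger_gap: 0.0323
[0.46145153 0.17692902 0.17218424] [319.98798261 217.28568507]
```

View pics/w2.png

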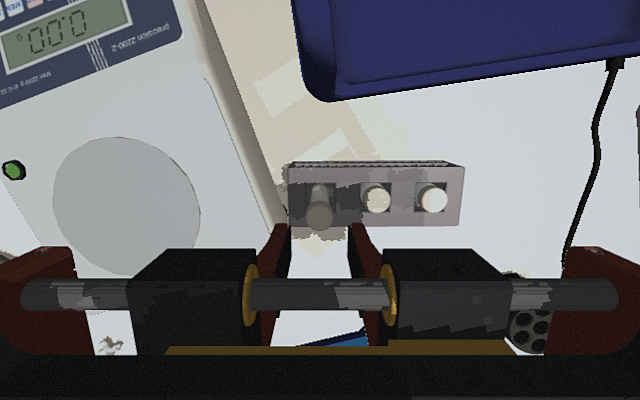

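View pics/s2.png

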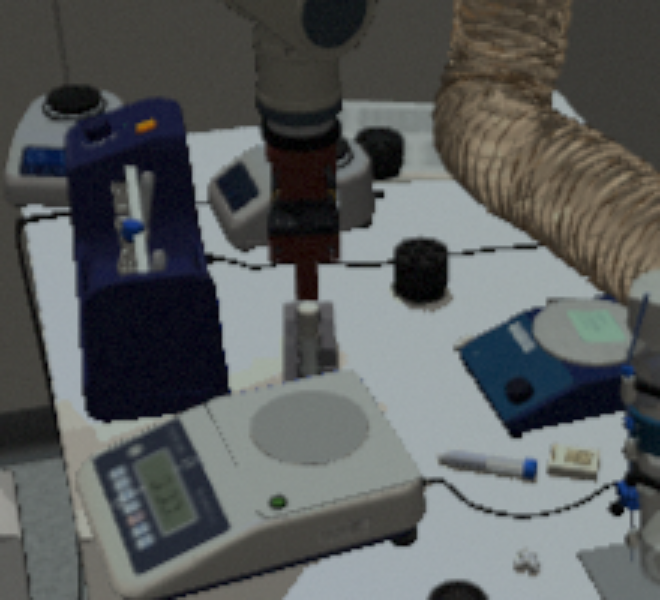

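The cap is at (319,216) in the wrist view, against a predicted (320,217), and centred between the fingers. Going down.

```bash
python3 -m inch '0.01 0 -0.001 0 0 0; 0.02 0 0 0 0 0; 0.02 0 0 0 0 0; 0.015 0 0 0 0 0; 0.01 0 0 0 0 0; 0.004 0 0 0 0 0; 0 0 0 0 0 0; 0 0 0 0 0 0' 0.37 40
python3 - <<'E'
from h import *
c=vision.capture("wrist"); cv2.imwrite("pics/w3.png",c["img"][:,:,::-1])
E
```

```text
clock: 4.25
ee_pos: [0.4599, 0.1769, 0.0922]
tcp_rot: [[0.001, 0.223, 0.975], [0.0, 0.975, -0.223], [-1.0, 0.0, 0.001]]
ft_force: [0.1, 0.1, -0.0]
finger_gap: 0.0327
```

View pics/w3.png

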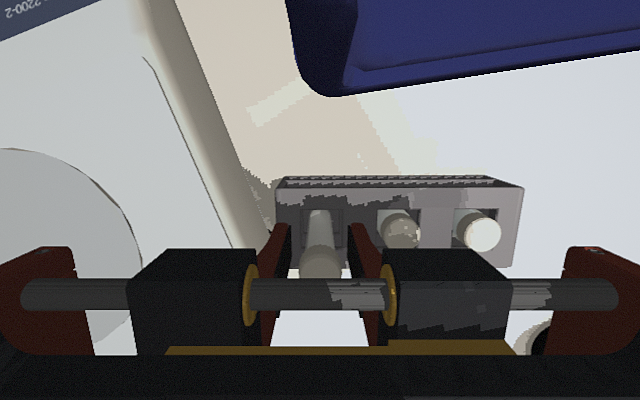

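The tube's cap at (320,262) sits between the fingers and the force reads about 0. Closing the gripper.

```bash
python3 -m inch '0 0 0 0 0 0; 0 0 0 0 0 0; 0 0 0 0 0 0; 0 0 0 0 0 0; 0 0 0 0 0 0; 0 0 0 0 0 0' 0 35
```

```text
clock: 4.9
ee_pos: [0.4597, 0.1768, 0.092]
tcp_rot: [[0.001, 0.223, 0.975], [0.0, 0.975, -0.223], [-1.0, 0.0, 0.0]]
ft_force: [-0.9, -0.3, 5.3]
finger_gap: 0.0187
```

```bash
python3 -m inch '-0.005 0 0 0 0 0; -0.01 0 0 0 0 0; -0.02 0 0 0 0 0; -0.02 0 0 0 0 0; -0.03 0 0 0 0 0; -0.04 0 0 0 0 0; -0.04 0 0 0 0 0; -0.03 0 0 0 0 0; -0.013 0 0 0 0 0; 0 0 0 0 0 0; 0 0 0 0 0 0'
python3 - <<'E'
from h import *
for n in("scene","side","wrist"):
    c=vision.capture(n); cv2.imwrite(f"pics/{n}4.png",c["img"][:,:,::-1])
s=cv2.imread("pics/side4.png"); a=cv2.imread("pics/scene4.png")
cv2.imwrite("pics/z7.png",np.hstack([cv2.resize(s[60:210,220:350],None,fx=3,fy=3),cv2.resize(a[60:210,200:330],None,fx=3,fy=3)]))
E
```

```text
clock: 6.0
ee_pos: [0.4587, 0.1765, 0.2986]
tcp_rot: [[-0.001, 0.223, 0.975], [-0.001, 0.975, -0.223], [-1.0, -0.001, -0.001]]
ft_force: [0.7, 0.3, -0.5]
finger_gap: 0.0183
```

View pics/z7.png

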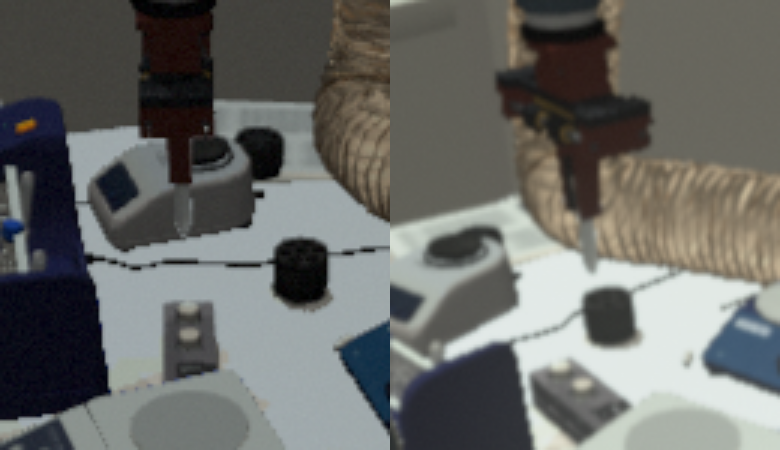

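View pics/wrist4.png

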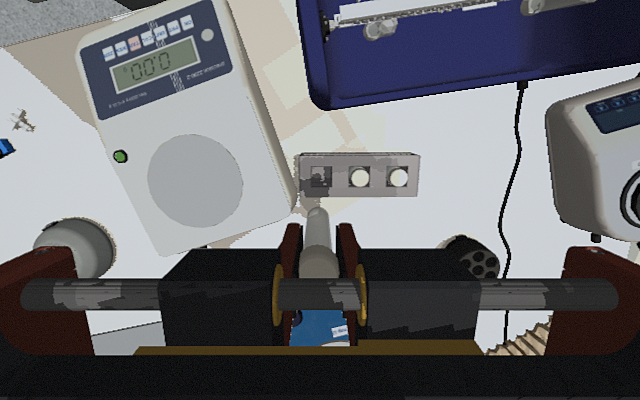

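Run:
```python
from h import *
b=vision.capture("side");a=vision.capture("scene")
print(proj(b,[.4587,.1765,.2126]),proj(a,[.4587,.1765,.2126]), "foot seen side 280.7,138.7; scene",200+(592-390)/3,60+272/3)
for c,u,v,z in((b,410,247,0),(b,376,245,0),(b,447,277,0),(a,384,214,0),(a,433,230,0),(a,454,212,0)): print(onz(c,u,v,z).round(3))
```

```text
[280.879311  137.8189398] [266.2066479  151.08861124] foot seen side 280.7,138.7; scene 267.3333333333333 150.66666666666669
[ 0.748 -0.154  0.   ]
[ 0.658 -0.12   0.   ]
[ 0.793 -0.287  0.   ]
[ 0.662 -0.123  0.   ]
[ 0.681 -0.283  0.   ]
[ 0.808 -0.293  0.   ]
```

The foot appears within about 1 px of where it was predicted, so the tube is seated as expected. The retort column starts at x of about 0.68, well clear of the route. Carrying the tube over the balance to above the pad.

```bash
python3 -m inch '0 -0.015 0.005 0 0 0; 0 -0.0325 0.0105 0 0 0; 0 -0.0325 0.0105 0 0 0; 0 -0.0325 0.0105 0 0 0; 0 -0.0325 0.0105 0 0 0; 0 -0.0325 0.0105 0 0 0; 0 -0.0325 0.0105 0 0 0; 0 -0.0325 0.0105 0 0 0; 0 -0.0325 0.0105 0 0 0; 0 -0.0325 0.0105 0 0 0; 0 -0.0325 0.0105 0 0 0; 0 -0.02 0.0065 0 0 0; 0 -0.0135 0.0045 0 0 0; 0 0 0 0 0 0; 0 0 0 0 0 0; 0 0 0 0 0 0'
python3 - <<'E'
from h import *
s=arm.read_state(); print(s["clock"],s["q"].round(1),s["ee_pos"],s["tcp_rot"].round(4),s["finger_gap"],s["ft_force"])
for n in("scene","side","wrist"):
    c=vision.capture(n); cv2.imwrite(f"pics/{n}5.png",c["img"][:,:,::-1]); print(n,proj(c,s["ee_pos"]-[0,0,.086]),proj(c,[.4935,-.2145,.076]))
s=cv2.imread("pics/side5.png"); a=cv2.imread("pics/scene5.png")
cv2.imwrite("pics/z8.png",np.hstack([cv2.resize(s[150:300,270:400],None,fx=3,fy=3),cv2.resize(a[120:270,320:450],None,fx=3,fy=3)]))
E
```

```text
clock: 7.85
ee_pos: [0.494, -0.2133, 0.2995]
tcp_rot: [[-0.0, 0.222, 0.975], [0.0, 0.975, -0.222], [-1.0, 0.0, -0.0]]
ft_force: [0.6, -1.0, -0.5]
finger_gap: 0.0189
7.85 [ -24.6   13.4  101.4    0.    65.3 -101.8] [ 0.49401952 -0.21330575  0.29950217] [[-4.00e-04  2.22e-01  9.75e-01]
 [ 4.00e-04  9.75e-01 -2.22e-01]
 [-1.00e+00  3.00e-04 -5.00e-04]] 0.018854822700114945 [ 0.59786134 -0.96705003 -0.46046491]
scene [384.39126563 187.64346779] [381.22189686 231.72446586]
side [334.04473981 218.15371195] [332.11943371 260.30090274]
wrist [320.14482033 209.7263469 ] [318.73951853 177.63080013]
```

View pics/z8.png

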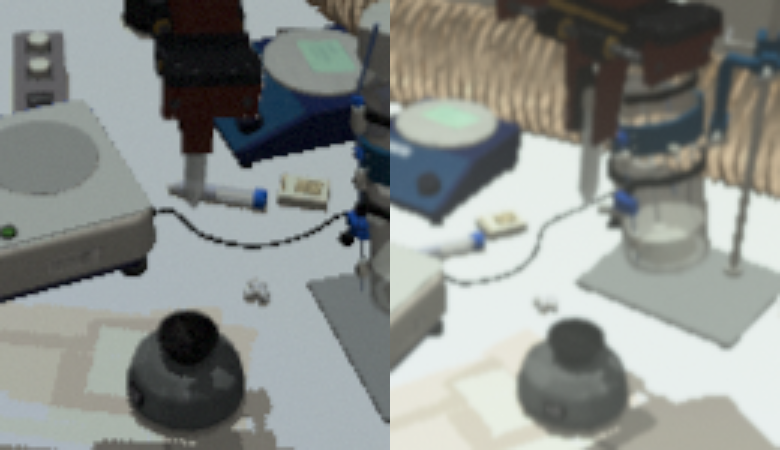

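View pics/wrist5.png

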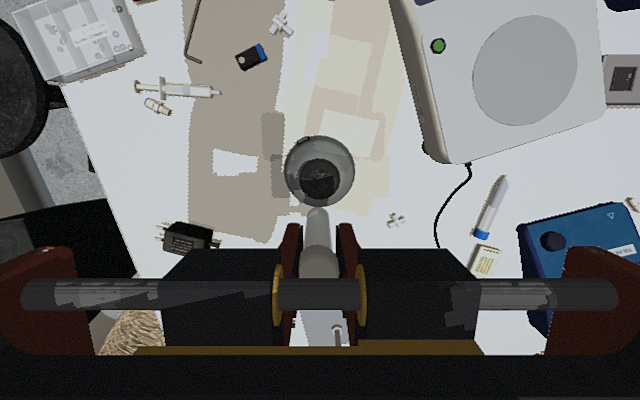

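Run:
```python
from h import *
c=vision.capture("wrist"); g=c["img"].max(2)
x0,y0,x1,y1=290,150,350,205
m=(g[y0:y1,x0:x1]<70).astype(np.uint8)
n,l,st,ce=cv2.connectedComponentsWithStats(m); i=1+st[1:,4].argmax(); print(st[i],ce[i]+[x0,y0])
cn,_=cv2.findContours((l==i).astype(np.uint8),0,2); e=cv2.fitEllipse(cv2.convexHull(max(cn,key=cv2.contourArea))); print(e[0][0]+x0,e[0][1]+y0,e[1])
P=onz(c,e[0][0]+x0,e[0][1]+y0,.076);print(P, "bbox w mm",st[i][2]*np.linalg.norm(onz(c,321,178,.076)-onz(c,320,178,.076)))
cv2.imwrite("pics/z9.png",cv2.resize(c["img"][125:265,260:380],None,fx=5,fy=4)[:,:,::-1])
```

```text
[   0    8   50   47 1618] [316.22682324 180.88009889]
314.5368537902832 181.5809783935547 (45.94175720214844, 51.10009765625)
[ 0.49727127 -0.2208283   0.076     ] bbox w mm 0.06181607349527959
```

View pics/z9.png

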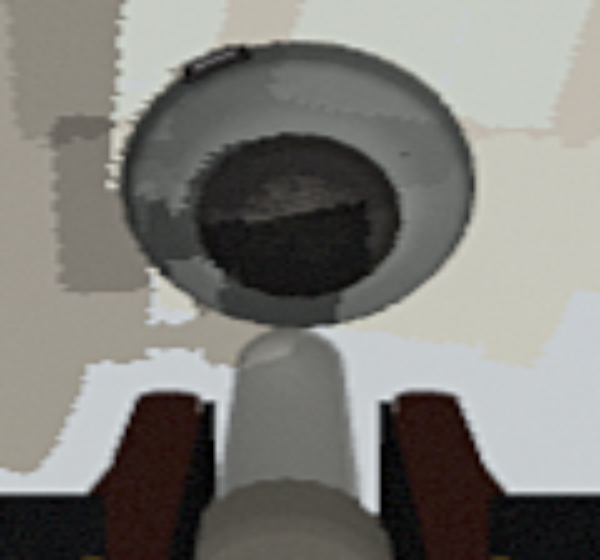

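Run:
```python
from h import *
c=vision.capture("wrist"); P=onz(c,320,178.75,.076); s=arm.read_state(); print(P,s["ee_pos"], s["tcp_rot"].T@(P-s["ee_pos"]))
```

```text
[ 0.49534971 -0.21358587  0.076     ] [ 0.49420213 -0.21376928  0.29980537] [0.22380554 0.00043825 0.0010425 ]
```

```bash
python3 -m inch '0.015 0 0.0005 0 0 0; 0.03 0 0 0 0 0; 0.03 0 0 0 0 0; 0.025 0 0 0 0 0; 0.015 0 0 0 0 0; 0.007 0 0 0 0 0; 0.003 0 0 0 0 0; 0 0 0 0 0 0; 0 0 0 0 0 0'
python3 - <<'E'
from h import *
for n in("scene","side","wrist"):
    c=vision.capture(n); cv2.imwrite(f"pics/{n}6.png",c["img"][:,:,::-1])
s=cv2.imread("pics/side6.png"); a=cv2.imread("pics/scene6.png")
cv2.imwrite("pics/z10.png",np.hstack([cv2.resize(s[205:305,290:370],None,fx=5,fy=5),cv2.resize(a[180:280,342:422],None,fx=5,fy=5)]))
E
```

```text
clock: 9.0
ee_pos: [0.4952, -0.2147, 0.1756]
tcp_rot: [[0.001, 0.223, 0.975], [-0.001, 0.975, -0.223], [-1.0, -0.0, 0.002]]
ft_force: [0.0, -0.1, 0.3]
finger_gap: 0.0187
```

View pics/z10.png

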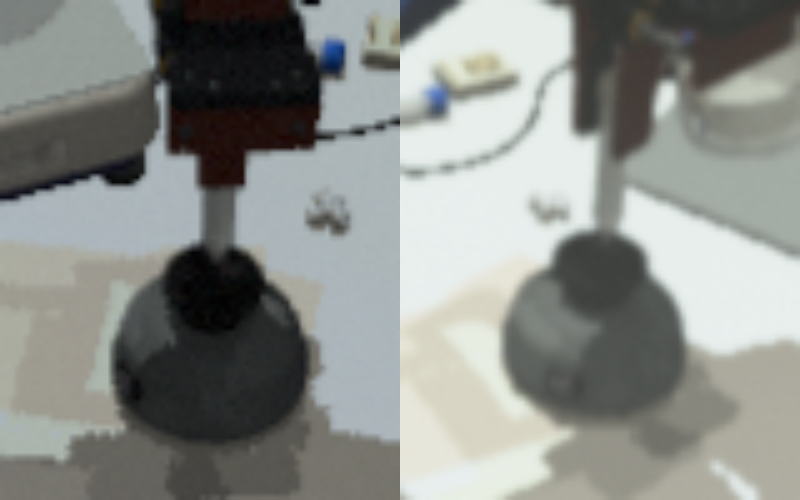

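The foot is about 13 mm above the pad and centred on it in both views. Now feeling down slowly.

```bash
python3 -m inch '0.006 0 0 0 0 0; 0.005 0 0 0 0 0; 0 0 0 0 0 0; 0 0 0 0 0 0'; python3 -m inch '0.003 0 0 0 0 0; 0 0 0 0 0 0; 0 0 0 0 0 0';  python3 -m inch '0.003 0 0 0 0 0; 0 0 0 0 0 0; 0 0 0 0 0 0'
```

```text
clock: 9.55
ee_pos: [0.4944, -0.2144, 0.1634]
tcp_rot: [[-0.001, 0.223, 0.975], [0.0, 0.975, -0.223], [-1.0, 0.0, -0.001]]
ft_force: [0.2, 0.4, -0.8]
finger_gap: 0.0185
clock: 9.85
ee_pos: [0.4948, -0.2145, 0.1608]
tcp_rot: [[0.0, 0.223, 0.975], [-0.0, 0.975, -0.223], [-1.0, -0.0, 0.0]]
ft_force: [0.2, 0.4, 1.3]
finger_gap: 0.0188
clock: 10.15
ee_pos: [0.4948, -0.2146, 0.1578]
tcp_rot: [[0.0, 0.223, 0.975], [-0.0, 0.975, -0.223], [-1.0, -0.0, 0.0]]
ft_force: [0.8, -0.4, 2.3]
finger_gap: 0.0188
```

```bash
python3 -m inch '0.002 0 0 0 0 0; 0 0 0 0 0 0; 0 0 0 0 0 0'; python3 -m inch '0.002 0 0 0 0 0; 0 0 0 0 0 0; 0 0 0 0 0 0'
```

```text
clock: 10.45
ee_pos: [0.4948, -0.2146, 0.1558]
tcp_rot: [[0.0, 0.223, 0.975], [-0.0, 0.975, -0.223], [-1.0, -0.0, 0.0]]
ft_force: [1.5, -0.1, 2.9]
finger_gap: 0.019
clock: 10.75
ee_pos: [0.4948, -0.2146, 0.154]
tcp_rot: [[0.001, 0.223, 0.975], [-0.0, 0.975, -0.223], [-1.0, -0.0, 0.001]]
ft_force: [0.7, -0.3, 6.6]
finger_gap: 0.0189
```

```bash
python3 -m inch '0.0012 0 0 0 0 0; 0 0 0 0 0 0; 0 0 0 0 0 0'
python3 - <<'E'
from h import *
for i in range(3):
    c=vision.capture("side"); print(arm.read_state()["ft_force"])
cv2.imwrite("pics/side7.png",c["img"][:,:,::-1]); a=vision.capture("scene")
cv2.imwrite("pics/z11.png",np.hstack([cv2.resize(c["img"][205:305,290:370],None,fx=5,fy=5),cv2.resize(a["img"][180:280,342:422],None,fx=5,fy=5)])[:,:,::-1])
E
```

```text
clock: 11.05
ee_pos: [0.4949, -0.2146, 0.1537]
tcp_rot: [[0.001, 0.223, 0.975], [-0.0, 0.975, -0.223], [-1.0, -0.0, 0.001]]
ft_force: [-2.5, 0.7, 15.6]
finger_gap: 0.0187
[-2.26506269  0.727064   15.23923101]
[-2.61467811  1.50923329 15.95907655]
[-2.1988768   1.10670984 15.34128465]
```

View pics/z11.png

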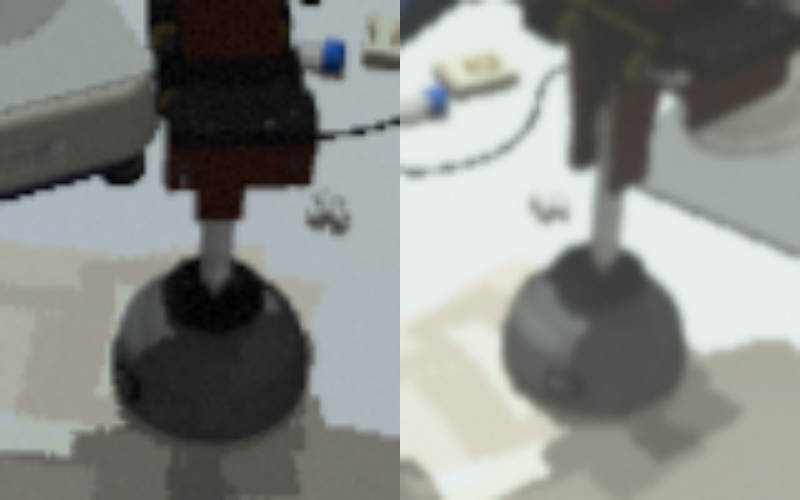

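The force jumped to 15 N over 1 mm, so the platform is on its stop, and the images show it visibly lower. Holding there.

```bash
python3 -m inch '0 0 0 0 0 0; 0 0 0 0 0 0; 0 0 0 0 0 0; 0 0 0 0 0 0; 0 0 0 0 0 0; 0 0 0 0 0 0; 0 0 0 0 0 0; 0 0 0 0 0 0'; python3 -m inch '-0.004 0 0 0 0 0; -0.008 0 0 0 0 0; -0.015 0 0 0 0 0; -0.025 0 0 0 0 0; -0.03 0 0 0 0 0; -0.035 0 0 0 0 0; -0.035 0 0 0 0 0; -0.03 0 0 0 0 0; -0.015 0 0 0 0 0; -0.006 0 0 0 0 0; 0 0 0 0 0 0; 0 0 0 0 0 0'
```

```text
clock: 12.05
ee_pos: [0.4949, -0.2146, 0.1537]
tcp_rot: [[0.001, 0.223, 0.975], [-0.0, 0.975, -0.223], [-1.0, -0.0, 0.001]]
ft_force: [-2.4, 1.9, 15.4]
finger_gap: 0.019
clock: 13.25
ee_pos: [0.494, -0.2142, 0.3542]
tcp_rot: [[-0.002, 0.223, 0.975], [0.001, 0.975, -0.223], [-1.0, 0.0, -0.002]]
ft_force: [0.5, 0.2, -0.2]
finger_gap: 0.0184
```

Run:
```python
from h import *
s=arm.read_state(); print(s["q"].round(1),s["ee_pos"],s["ft_force"])
for n in("scene","side","wrist"):
    c=vision.capture(n); cv2.imwrite(f"pics/{n}8.png",c["img"][:,:,::-1]); print(n,proj(c,s["ee_pos"]-[0,0,.086]))
s=cv2.imread("pics/side8.png"); a=cv2.imread("pics/scene8.png")
cv2.imwrite("pics/z12.png",np.hstack([cv2.resize(s[120:290,260:390],None,fx=3,fy=3),cv2.resize(a[100:270,320:450],None,fx=3,fy=3)]))
```

```text
[ -24.7   10.4   97.7    0.    72.  -101.8] [ 0.49398288 -0.21416514  0.35422528] [ 0.45431497  0.21408082 -0.22455625]
scene [386.22065592 168.29272339]
side [334.97739854 199.92817602]
wrist [320.08279663 210.21711933]
```

View pics/z12.png

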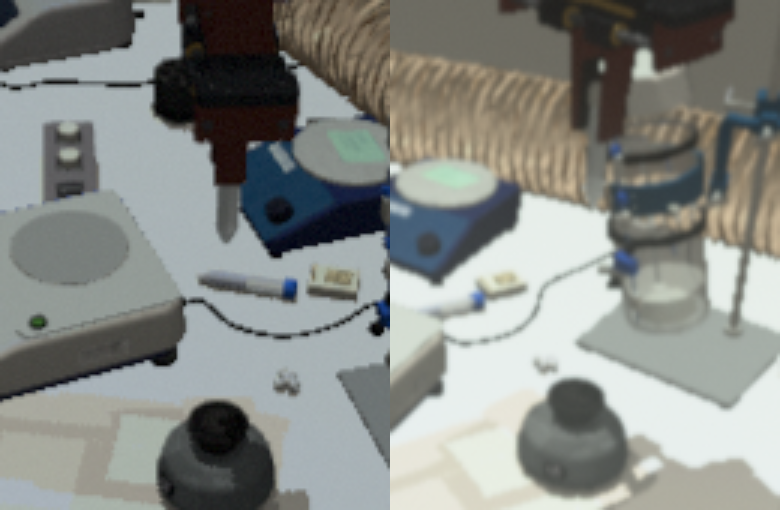

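```bash
python3 -m inch '-0.02 0 0 0 0 0; -0.03 0 0 0 0 0; -0.01 0 0 0 0 0; 0 0 0 0 -0.068 -0.014; 0 0 0 0 -0.137 -0.029; 0 0 0 0 -0.137 -0.029; 0 0 0 0 -0.068 -0.014; 0 0 0 0 0 0; 0 0 0 0 0 0'
python3 - <<'E'
from h import *
s=arm.read_state(); print(s["q"].round(1),s["ee_pos"],s["tcp_rot"].round(3),np.degrees(np.arccos(-s["tcp_rot"][2,0])))
# fit arm geometry from in-plane readings
D=np.array([[24.284,93.433,.6244,.2439],[8.8,107.0,.4893,.3006],[13.4,101.4,.5381,.2995],[10.4,97.7,.5384,.3542]])
q2=np.radians(D[:,0]);t=np.radians(D[:,0]+D[:,1]);o=np.ones(4);z=0*o
A=np.vstack([np.c_[o,np.sin(q2),np.sin(t),np.cos(t),z],np.c_[z,np.cos(q2),np.cos(t),-np.sin(t),o]])
x,r,k,sv=np.linalg.lstsq(A,np.r_[D[:,2],D[:,3]],rcond=None); print(x,r,k,sv)
E
```

```text
clock: 14.3
ee_pos: [0.4944, -0.2144, 0.4152]
tcp_rot: [[0.368, 0.239, 0.899], [-0.169, 0.967, -0.188], [-0.914, -0.083, 0.396]]
ft_force: [0.7, -1.0, -0.4]
finger_gap: 0.0187
[ -24.7   -2.8  107.3   -0.    51.6 -101.8] [ 0.49443755 -0.21440902  0.41515891] [[ 0.368  0.239  0.899]
 [-0.169  0.967 -0.188]
 [-0.914 -0.083  0.396]] 23.88910754710845
[0.00133266 0.56083295 0.48346189 0.07633547 0.02549981] [4.57933924e-07] 5 [3.45974246 2.82701525 0.1526611  0.08935769 0.08292606]
```

Joints are well inside their ranges, so I'm continuing the lean to 60 degrees.

```bash
python3 -m inch '0 0 0 0 -0.068 -0.014; 0 0 0 0 -0.137 -0.029; 0 0 0 0 -0.137 -0.029; 0 0 0 0 -0.137 -0.029; 0 0 0 0 -0.09 -0.019; 0 0 0 0 -0.048 -0.01; 0 0 0 0 0 0; 0 0 0 0 0 0; 0 0 0 0 0 0'
python3 - <<'E'
from h import *
s=arm.read_state(); R=s["tcp_rot"]; print(s["q"].round(1),s["ee_pos"],R.round(3),np.degrees(np.arccos(-R[2,0])),s["finger_gap"])
for n in("scene","side","wrist"):
    c=vision.capture(n); cv2.imwrite(f"pics/{n}9.png",c["img"][:,:,::-1])
    print(n,"foot",proj(c,s["ee_pos"]+R[:,0]*.086),"cap",proj(c,s["ee_pos"]-R[:,0]*.016))
s=cv2.imread("pics/side9.png"); a=cv2.imread("pics/scene9.png")
cv2.imwrite("pics/z13.png",np.hstack([cv2.resize(s[80:230,270:400],None,fx=3,fy=3),cv2.resize(a[60:210,330:460],None,fx=3,fy=3)]))
E
```

```text
clock: 15.2
ee_pos: [0.4922, -0.2126, 0.435]
tcp_rot: [[0.773, 0.313, 0.553], [-0.358, 0.933, -0.028], [-0.525, -0.176, 0.833]]
ft_force: [0.5, 0.7, -0.2]
finger_gap: 0.0187
[-24.4 -11.6 127.   -3.2   6.2 -98.5] [ 0.4921647  -0.21259364  0.43504492] [[ 0.773  0.313  0.553]
 [-0.358  0.933 -0.028]
 [-0.525 -0.176  0.833]] 58.36316109285298 0.018673631580252814
scene foot [415.98388093 114.39590921] cap [385.45746005  97.3665113 ]
side foot [370.70235301 157.25680445] cap [330.31397186 131.38806035]
wrist foot [319.86632503 210.91613485] cap [320.30720295 275.38048366]
```

View pics/z13.png

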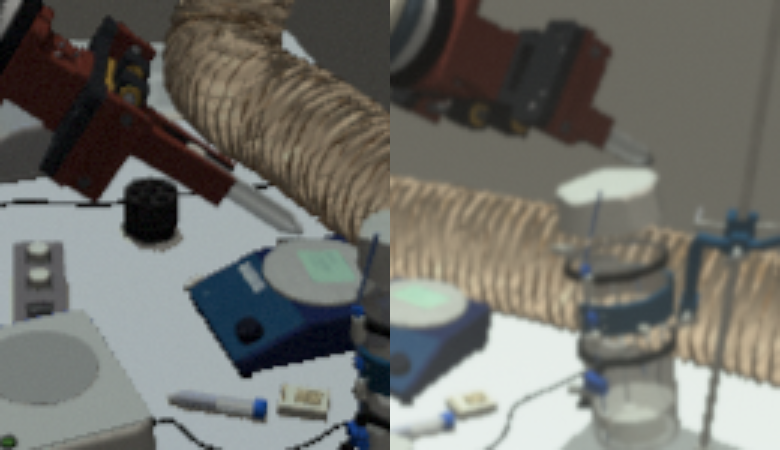

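View pics/side9.png

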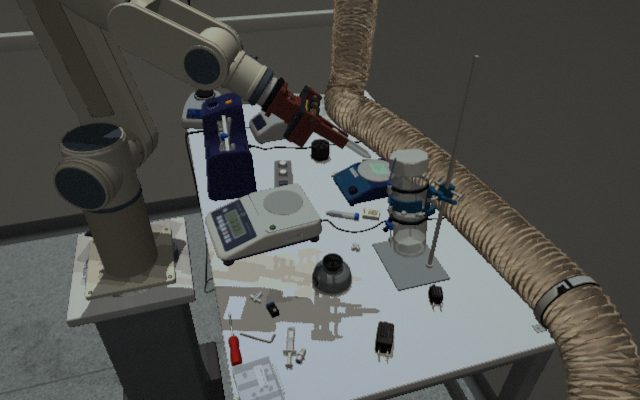

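View pics/wrist9.png

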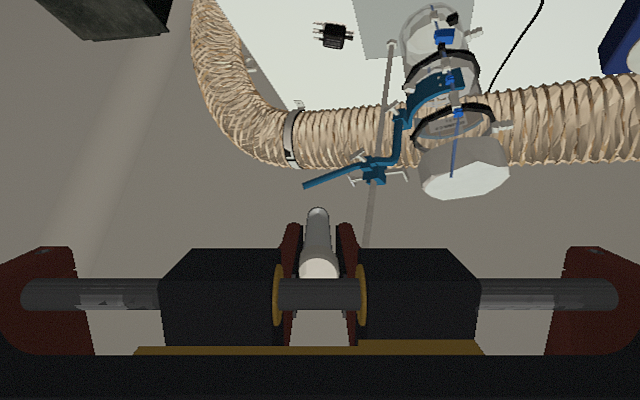

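q5 is at its limit (6.2°) and the lean stopped at 58.4°. I'll work out a better position for the lean.

Run:
```python
import numpy as np
from scipy.optimize import fsolve
a,L1,P,Q,L3,d=.0013,.5608,.4835,.0763,.286,.312
for r in(.54,.58,.62,.66):
  for z in(.415,.45,.5,.55):
    T=np.radians(60)
    f=lambda v:[a+L1*np.sin(v[0])+P*np.sin(v[1])+Q*np.cos(v[1])+L3*np.sin(T)-r, d+L1*np.cos(v[0])+P*np.cos(v[1])-Q*np.sin(v[1])-L3*np.cos(T)-z]
    v=np.degrees(fsolve(f,np.radians([-11,110]))); print(r,z,"q2 %.1f q3 %.1f q5 %.1f"%(v[0],v[1]-v[0],120-v[1]))
from rig import arm
s=arm.read_state(); R=s["tcp_rot"]; q1=np.radians(-24.6); print(R.T@np.array([0,0,.1]),R.T@np.array([.1*np.cos(q1),.1*np.sin(q1),0]))
```

```text
0.54 0.415 q2 -9.2 q3 129.2 q5 0.0
0.54 0.45 q2 -12.3 q3 126.4 q5 5.9
0.54 0.5 q2 -15.7 q3 122.0 q5 13.7
0.54 0.55 q2 -18.1 q3 117.2 q5 20.9
0.58 0.415 q2 -4.6 q3 125.4 q5 -0.8
0.58 0.45 q2 -7.6 q3 122.8 q5 4.8
0.58 0.5 q2 -10.9 q3 118.6 q5 12.3
0.58 0.55 q2 -13.4 q3 114.1 q5 19.3
0.62 0.415 q2 -0.4 q3 121.4 q5 -1.1
0.62 0.45 q2 -3.2 q3 119.0 q5 4.2
0.62 0.5 q2 -6.5 q3 115.0 q5 11.4
0.62 0.55 q2 -8.9 q3 110.6 q5 18.3
0.66 0.415 q2 3.6 q3 117.3 q5 -0.9
0.66 0.45 q2 1.0 q3 114.9 q5 4.1
0.66 0.5 q2 -2.2 q3 111.2 q5 11.0
0.66 0.55 q2 -4.6 q3 107.0 q5 17.6
[-0.0524653  -0.01758582  0.08329545] [ 0.08513074 -0.01039287  0.05142709]
```

```bash
python3 -m inch '-0.006 -0.002 0.0096 0 0 0; -0.012 -0.004 0.019 0 0 0; -0.012 -0.004 0.019 0 0 0; -0.012 -0.004 0.019 0 0 0; -0.012 -0.004 0.019 0 0 0; -0.006 -0.002 0.0096 0 0 0; 0 0 0 0 0 0; 0 0 0 0 0 0'
python3 - <<'E'
from h import *
s=arm.read_state(); R=s["tcp_rot"]; print(s["q"].round(1),s["ee_pos"],R.round(3),np.degrees(np.arccos(-R[2,0])),s["finger_gap"])
q1=np.radians(s["q"][0]); n=np.array([-np.sin(q1),np.cos(q1),0]); print(R.T@n)
E
```

```text
clock: 16.15
ee_pos: [0.4911, -0.212, 0.548]
tcp_rot: [[0.772, 0.313, 0.553], [-0.358, 0.933, -0.029], [-0.525, -0.176, 0.832]]
ft_force: [0.3, -0.1, 0.4]
finger_gap: 0.0189
[ -24.4  -18.5  116.8   -0.9   23.3 -100.8] [ 0.49112964 -0.21197368  0.54798021] [[ 0.772  0.313  0.553]
 [-0.358  0.933 -0.029]
 [-0.525 -0.176  0.832]] 58.3001460936091 0.018867395716590067
[-0.00645254  0.97923128  0.20264368]
```

Now q5 = 23°, with margin in every joint. Adding the last 1.7° (0.03 rad), then settling and checking.

```bash
python3 -m inch '0 0 0 0 -0.029 -0.006; 0 0 0 0 0 0; 0 0 0 0 0 0; 0 0 0 0 0 0; 0 0 0 0 0 0; 0 0 0 0 0 0'
python3 - <<'E'
from h import *
for n in("scene","side","wrist"):
    c=vision.capture(n); cv2.imwrite(f"pics/{n}10.png",c["img"][:,:,::-1])
s=arm.read_state(); R=s["tcp_rot"]; print(s["q"].round(1),s["qd"].round(2),s["ee_pos"],np.degrees(np.arccos(-R[2,0])),s["finger_gap"], "mid",s["ee_pos"]+R[:,0]*.035)
b=vision.capture("side");print(proj(b,s["ee_pos"]+R[:,0]*.086),proj(b,s["ee_pos"]-R[:,0]*.016))
E
```

```text
clock: 16.75
ee_pos: [0.4914, -0.2121, 0.5493]
tcp_rot: [[0.786, 0.318, 0.53], [-0.364, 0.931, -0.018], [-0.499, -0.179, 0.848]]
ft_force: [0.1, 0.3, 0.2]
finger_gap: 0.0189
[ -24.4  -18.7  117.8   -1.    20.8 -100.7] [-0.07  0.02  0.04 -0.02  0.09 -0.04] [ 0.49138392 -0.21210378  0.54934   ] 60.09375688556176 0.018652133381240908 mid [ 0.51891454 -0.22485326  0.53188962]
[375.8207022  106.70339051] [331.48499836  78.6455553 ]
```

View pics/side10.png

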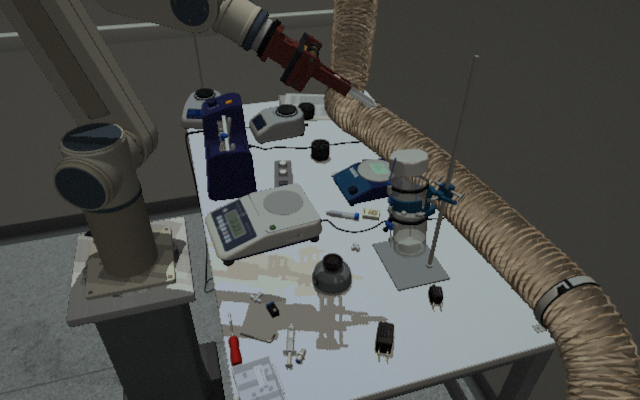

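View pics/wrist10.png

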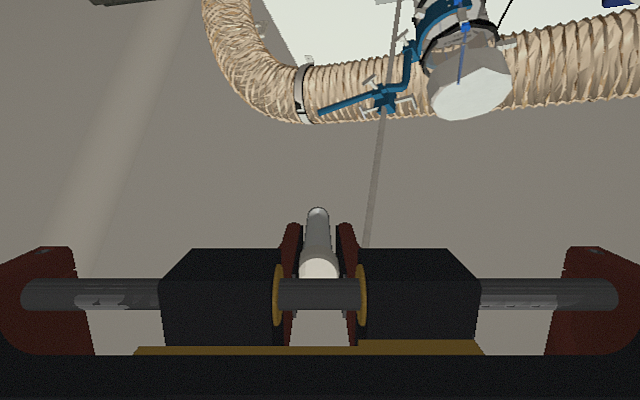

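The tube's foot is at about (375,106) in the side view, against a predicted (376,107). The tube hasn't slipped, the vials are at (283,167), and the things on the table look unmoved. Handing in.

```bash
python3 -c "
from rig import ticket; print(ticket.hand_in())"
```

```text
the job is handed in; nothing more can be done
None
```

I carried out the whole task and handed it in at about 17 s of the 54 s allowed. The gripper is still holding the tube, leaned over and motionless; the hand-in gave no verdict.

- **Drawing the tube:** I took it from the rack's -50 mm pocket with a 35 N grip and carried it over the balance. Both vials were still in their pockets in the later pictures.
- **Pressing the mixer:** The foot came down within about 1–2 mm of the platform's middle. The force rose to about 15 N over the last millimetre, so the platform was on its stop. It stayed there for a little over a second and came back up when I lifted the tube.
- **Final pose:** The tube leans 60.1° from upright with the cap higher, its middle about 0.53 m above the table. Joint speeds were near zero and the grip gap was a steady 18.7 mm. The foot showed within about 1 px of its predicted place, so the tube had not slipped.

**Disagreements:**
- My first try at the lean stopped at 58.4°, because joint 5 came up against its limit (6.2°, limit 6.16°). I raised the tube about 11 cm, which brought that joint to 21°, and finished the lean there.
- The position estimates from the different views differed by a few millimetres, so I used the close-up wrist views for the grasp and for centring on the platform.
- I checked the things on the table only by eye in the last pictures. They looked undisturbed.

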